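Draw the flower panel to the stop

ROBOT

A 6-joint arm with a two-finger parallel gripper is mounted at the origin on the work surface. World frame = base frame: x ahead of the robot, y to its left, z up, the work surface at z = 0. Lengths are in mm, angles in rad, forces in N, time in s.
With the tool pointing down it reaches from about 300 to 775 mm from the base axis. Payload 14.6 kg.
Tool frame: the origin (TCP) lies midway between the tips of the shut fingers; the grasp point (between the pads) lies manip.grasp_offset behind it (manip.grasp_offset is the distance from the TCP to the grasp point, in mm); z points along the fingers, y is the direction in which the jaws open and shut (so a half turn about z gives the same grasp; the last joint's range is limited). The gripper opens to 94 mm and grips with 3 to 60 N. Pads are 16 mm wide; open, the fingers measure 119 mm over their backs; the gripper's body (75 mm by 177 mm) begins 78 mm behind the grasp point.
Start: joints at [-0.067, 0.3, 1.521, -0, 1.321, -0.067], TCP at [549.99, -0.002, 180.546] pointing down, gripper open.
Joint ranges: [-3.03, 3.03], [-0.79, 2.21], [0.23, 2.52], [-1.04, 4.18], [0, 3.07], [-2.55, 2.55]. Speed limits (rad/s): [2.22, 2.22, 2.57, 3.14, 3.14, 3.14].

INTERFACE

Orientations are given as [roll, pitch, yaw] about the fixed x, y, z axes, in that order (R = Rz(yaw) Ry(pitch) Rx(roll)).
In Python, from cell import monitor, vision, order, manip gives the robot as it stands.
- The arm moves only by the shell command python3 -m jog 'ROWS' [FORCE]. ROWS is JSON, a list of rows, each a list of 7 numbers: the shift along the tool's x, y, z in cm, then the turn, a rotation vector about the tool's x, y, z in rad, then the opening in per cent of the stroke, from 0 (shut) to 100 (fully open). In form: [[tx, ty, tz, rx, ry, rz, jaw], ...]. A call has 1 to 8 rows; each row shifts and turns the commanded pose from where the row before left it, along the tool's axes as they then stand; what a row does not reach is not made up. A row lasts 1/10 s, in which the tool goes at most 50 mm and 8.59 degrees, less where a joint would pass 70% of its speed; a pose out of reach is approached as far as the arm can. A call is refused whole if a number of a shift passes 5 or a number of a turn 0.15, either way. A call with a gripper value outside its range is refused whole. The fingers move at their own pace and stop on an object; FORCE is the grip in N (left out, the last holds). Time passes only in rows, so rows that do not move let the fingers close. It gives the time, the measured TCP pose, the force and the opening at its end, in the units of the state.
- monitor.read_state(): the state, without advancing time (a new reading comes with each control period).
- vision.camera(name): name is "scene" or "side" or "wrist"; returns a dict with "color" (400x640x3 uint8, blue, green, red), "fx", "fy", "cx", "cy" (pixels), "distortion" ([k1, k2, p1, p2, k3] as OpenCV has them; the pictures are not rectified), "cam_to_world" (4x4, takes a point from camera to world coordinates); the wrist camera has in their place "tool_from_camera" (4x4, takes a point from camera to tool coordinates, whose origin is the TCP and whose axes are the flange's). Camera axes: x right, y down, z forward; pixel columns grow to the right and rows downward; lengths in mm; the calibration is good to about 2 mm. A picture is of the moment at which its call begins: read the wrist's pose just before it. There is no depth.
- order.sign_off(): hands the job in, once; it reports no verdict.
The state is a dict: "clock": time; "joints": joint angles; "qd": joint speeds; "effort": joint torques, N m; "eef_pos": TCP position; "eef_rot": TCP orientation; "wrist_force": force on the tool from outside, world axes, zero at the start; "moment": the same for the moment, N m; "finger_gap": finger opening in mm.
Only numpy, scipy, OpenCV 4.12 (cv2) and the standard library are available. Lean on these libraries where they do the work, as an engineer would, in place of code of your own. Each camera call takes 0.05 s, during which the arm holds its last target.

TASK

Three flat carved panels lie with their far ends tucked under the low shelf of the finishing board. Press down on top of the one with the red flower and draw it toward the robot, keeping it flat on the board, until its near edge rests squarely against the dark stop strip at the board's near end. Leave the other two panels where they lie.

Things in the scene. Friction and masses are not known exactly. Their poses are not given: they have to be found in the camera images.
- stop (a point): Fixed plywood board 340 mm (x) by 440 (y), 18 thick, with a dark stop strip (12 high) across its near end. Point: on the board's top, at mid-width, at the strip's far face; x points away from the robot along the board, y left along the strip, z up. A fixed shelf spans the board from 245 to 315 mm beyond this point, its underside 24 and top 36 mm above the board. The panels lie side by side in any order.
- flower_center (a point): Panel to draw: loose waxed pale wood, 130 mm long (x, away from the robot), 100 wide (y), 12 thick, 0.13 kg, with a red flower with yellow centre, 75 across, on the part that shows. Point: its centre, half-way up. It starts flat, its near edge 155 to 170 mm from the strip, within 4 degrees of square, 45 to 60 mm under the shelf. Slides easily on the board; fingers grip its top well. Too wide to grasp.
- lattice_center (a point): Bystander panel of the same wood and size (130 x 100 x 12 mm) with a dark diagonal lattice on top; leave it alone. Point: its centre, half-way up; x along its length, z up.
- wheel_center (a point): Bystander panel of the same wood and size (130 x 100 x 12 mm) with a dark eight-spoked ship's wheel on top; leave it alone. Point: its centre, half-way up; x along its length, z up.
Things that resemble listed ones, but are neither listed nor needed, are in the scene too. Leave any blue or pink look-alike of the part that bears flower_center alone.

How it is judged (in metres and radians):
On the way:
1. the fingers press on the flower panel while it is still partly under the shelf (contact force between the fingers and flower above 1 N and x of flower_center in the frame of stop above 0.185 m), for 0.1 s.
At the end, for the whole second after the job is handed in: The flower panel lies still and flat on the board, near edge within 15 mm of the stop strip, at most 0.2 rad from square to it, its centre within 190 mm of the board's middle sideways, raised under 5 mm, tilt under 0.06 rad; the other two panels are within 15 mm of their starts (x of flower_center in the frame of stop between 0.05 and 0.08 m and y of flower_center in the frame of stop between -0.19 and 0.19 m and angle between the x axis of flower_center and the x axis of stop, either way round below 0.2 rad and z of flower_center in the frame of stop below 0.011 m and angle between flower_center's own z axis and vertical below 0.06 rad and linear speed of flower below 0.01 m/s and distance of each of lattice_center, wheel_center from where it was at the start of the episode below 0.015 m); the robot touches nothing.
It fails at once if the flower panel is lifted off the board (centre raised more than 10 mm) or tipped more than 0.25 rad (z of flower_center in the frame of stop above 0.016 m or angle between flower_center's own z axis and vertical above 0.25 rad).
It fails at once if one of the other panels is moved more than 15 mm (distance of any of lattice_center, wheel_center from where it was at the start of the episode above 0.015 m).
It also fails if it takes over 40 s, if anything falls off the work surface, if the arm or the gripper's body presses on something with over 40 N, if the wrist force passes 120 N, or if a joint passes its speed limit or range.

## Working session

There is one attempt and no reset: what is moved stays moved. The work goes in short steps, Python scripts to look and compute and a shell command to move; the robot and the scene stay as the last step left them, time stands still between calls to the robot, and variables do not carry over. Pictures are saved under pics/ and viewed, and the job is handed in when it is done.

```bash
mkdir -p pics; python3 - <<'E'
from cell import monitor, vision, order, manip
import cv2
s=monitor.read_state();print(s);print(manip.grasp_offset)
for n in("scene","side","wrist"):
    c=vision.camera(n);cv2.imwrite(f"pics/{n}0.png",c["color"])
    print(n,[(k,v.tolist() if hasattr(v,'tolist') else v) for k,v in c.items() if k!="color"])
E
```

```text
{'clock': 0.0, 'joints': array([-6.66224437e-02,  3.00425768e-01,  1.52157291e+00,  1.52920871e-05,
        1.32066176e+00, -6.65989330e-02]), 'qd': array([-6.55477482e-04, -2.97285127e-05, -8.14909273e-04,  4.48832680e-04,
        5.17741513e-04, -5.73884311e-04]), 'effort': array([-1.53750298e-03, -5.31805658e+01, -3.52735734e+01,  7.07558286e-02,
        2.43994006e-02, -4.79655944e-05]), 'eef_pos': array([5.49725088e+02, 7.45343953e-03, 1.80014655e+02]), 'eef_rot': array([-3.14052821e+00, -8.58405103e-05,  1.57076898e+00]), 'wrist_force': array([ 0.60859889,  0.43485012, -0.47947741]), 'moment': array([-0.00216622, -0.04070983,  0.07005978]), 'finger_gap': 94.01423858373377}
18.8
scene [('fx', 372.66823724590773), ('fy', 372.66823724590773), ('cx', 321.37332577323167), ('cy', 196.58430093847016), ('distortion', [-0.06616732925406668, 0.0, 0.0, 0.0, 0.0]), ('cam_to_world', [[-0.4378872547129142, 0.5152790405908451, -0.7367104332692499, 1264.9435590310984], [0.8987764067739104, 0.27036237567277543, -0.34511614921233663, 321.7519996750062], [0.021347664663054353, -0.8132599191822694
[... 327 characters left out ...]
2.33941793632448], [-0.5390243097323812, -0.5863153108571445, 0.604720720475179, -761.1675679637934], [0.004380182569585536, -0.7198897001525233, -0.694074659971798, 851.981564381635], [0.0, 0.0, 0.0, 1.0]])]
wrist [('fx', 357.7208046730636), ('fy', 357.7208046730636), ('cx', 317.5912728624367), ('cy', 190.31450595369523), ('distortion', [-0.009538700562475739, 0.0, 0.0, 0.0, 0.0]), ('tool_from_camera', [[-0.00012290045096811258, -0.9684680597889112, -0.24913771706463472, 71.48838708152232], [0.9999999035280074, -0.00022408905759931268, 0.00037779368307001116, 1.636006277002111], [-0.00042171015147273366, -0.24913764659880905, 0.9684679938995153, -204.21372502967435], [0.0, 0.0, 0.0, 1.0]])]
```

View pics/scene0.png

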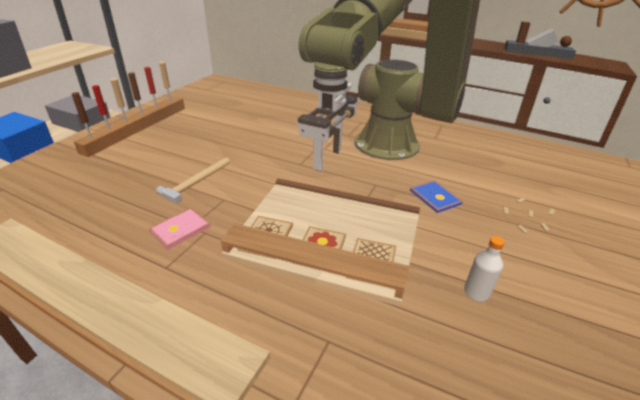

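View pics/side0.png

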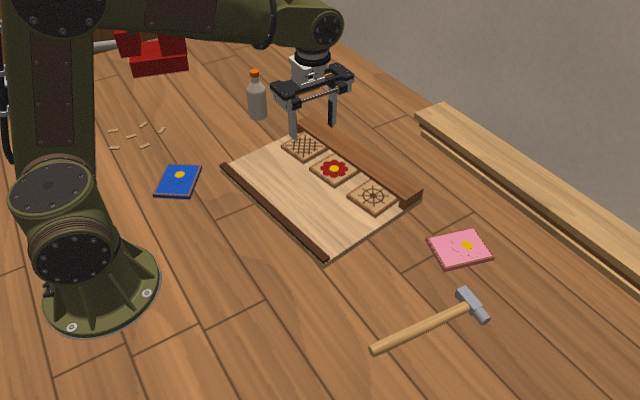

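View pics/wrist0.png

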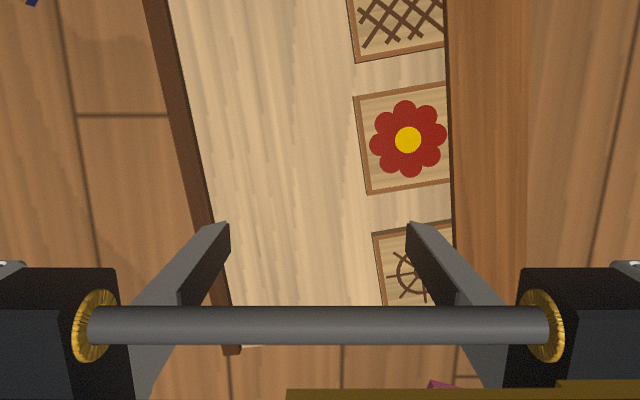

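The wrist view shows the red-flower panel at (408,140), the lattice panel above it at about (400,25) and the wheel panel below it at about (410,275). The shelf is on the right, and the strip's far face runs from about (172,0) to (232,305). The look-alikes are a blue tile at scene (436,196) and a pink one at (180,229). Only the panel at (408,140) has a red flower, so it is the target. I'll confirm it in a crop and measure.

```bash
cat > h.py <<'E'
import numpy as np,cv2
from cell import monitor,vision
from scipy.spatial.transform import Rotation as R
def grab(n):
    s=monitor.read_state();c=vision.camera(n)
    if n=="wrist":
        T=np.eye(4);T[:3,:3]=R.from_euler('xyz',s["eef_rot"]).as_matrix();T[:3,3]=s["eef_pos"]
        c["M"]=T@np.array(c["tool_from_camera"])
    else:c["M"]=np.array(c["cam_to_world"])
    c["K"]=np.array([[c["fx"],0,c["cx"]],[0,c["fy"],c["cy"]],[0,0,1.]])
    return c,s
def cast(c,px,z):
    u=cv2.undistortPoints(np.array(px,float).reshape(-1,1,2),c["K"],np.array(c["distortion"])).reshape(-1,2)
    d=np.c_[u,np.ones(len(u))]@c["M"][:3,:3].T;o=c["M"][:3,3]
    return o+d*((z-o[2])/d[:,2])[:,None]
def blob(c,lo,hi,box):
    h=cv2.cvtColor(c["color"],cv2.COLOR_BGR2HSV);m=cv2.inRange(h,lo,hi)
    w=np.zeros_like(m);x0,y0,x1,y1=box;w[y0:y1,x0:x1]=1;m=m*w
    n,l,st,ce=cv2.connectedComponentsWithStats(m);i=1+st[1:,4].argmax();return ce[i],st[i]
E
python3 - <<'E'
from h import *
c,s=grab("wrist")
print("yellow",y:=blob(c,(20,180,150),(35,255,255),(350,60,460,220)));print(cast(c,[y[0]],30))
cs,_=grab("side")
y2=blob(cs,(20,180,150),(35,255,255),(310,150,360,190));print(y2,cast(cs,[y2[0]],30))
cc=cv2.resize(c["color"][0:320,140:470],None,fx=1.8,fy=1.8,interpolation=cv2.INTER_CUBIC);cv2.imwrite("pics/crop1.png",cc)
E
```

```text
yellow (array([407.5, 139.5]), array([395, 127,  26,  26, 534], dtype=int32))
[[640.24716469  32.13093143  30.        ]]
(array([333.95833333, 167.9375    ]), array([330, 165,   9,   7,  48], dtype=int32)) [[638.396353    33.11521259  30.        ]]
```

View pics/crop1.png

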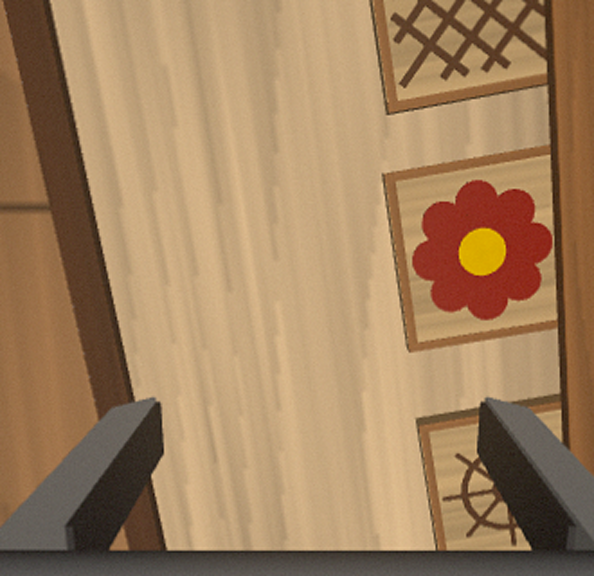

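The crop confirms it: a red flower with a yellow centre on a pale panel. The near-edge corners are at crop (384,175) and (410,351), and the strip's base line runs from (50,0) to (165,550).

```bash
python3 - <<'E'
from h import *
c,s=grab("wrist")
f=lambda p:np.array(p)/1.8+[140,0]
e=cast(c,f([[384,175],[410,351]]),30);st=cast(c,f([[50,0],[165,550]]),18)
sh=cast(c,f([[549,60],[564,430]]),54)
print(e,np.linalg.norm(e[0]-e[1]));print(st)
def ang(a):d=a[0]-a[1];return np.arctan2(-d[0],d[1])
print("yaw",ang(e),ang(st),ang(sh)); t=ang(st);x=np.array([np.cos(t),np.sin(t)]);
print("edge-strip",(e[:,:2]-st[0,:2])@x,"shelf",(sh[:,:2]-st[0,:2])@x)
L=cast(c,f([[389,113]]),30);W=cast(c,f([[418,419]]),30);yv=np.array([-x[1],x[0]])
print("gaps y: lattice corner",L[0],W[0],"y coords",[round(float(p[:2]@yv),1) for p in (L[0],e[0],e[1],W[0])]);print("x dir",x)
yl=np.array([640.2,32.1]);print("yellow along",(yl-st[0,:2])@x)
E
```

```text
[[585.88380776  72.55978805  30.        ]
 [603.10569702 -24.66474273  30.        ]] 98.73805170405099
[[ 411.62607358  160.82699121   18.        ]
 [ 452.26435731 -160.25855948   18.        ]]
yaw 0.1753166906877675 0.12589589862128833 0.13074704979427368
edge-strip [161.79543702 166.67316361] shelf [243.11274095 244.03747948]
gaps y: lattice corner [587.73402912 103.89113476  30.        ] [609.24648829 -65.99309408  30.        ] y coords [29.3, -1.6, -100.2, -142.0]
x dir [0.99208557 0.12556359]
yellow along 210.601471426515
```

Everything fits the description: the near edge is 162–167 mm from the strip, width 98.7 mm, shelf at 244 mm. The panel's yaw is 0.175 and the board's about 0.128. I'll go above the yellow centre (639.5, 32.5) and turn so the jaws lie across the board.

```bash
python3 -m jog '[[1.6,4.5,0,0,0,0,40],[1.6,4.5,0,0,0,0,40],[0,0,0,0,0,0.14,40],[0,0,0,0,0,0.14,40],[0,0,0,0,0,0.14,40],[0,0,0,0,0,0.14,40],[0,0,0,0,0,0.14,40],[0,0,0,0,0,0.14,40]]'; python3 -m jog '[[0,0,0,0,0,0.14,40],[0,0,0,0,0,0.14,40],[0,0,0,0,0,0.14,40],[0,0,0,0,0,0.14,40],[0,0,4,0,0,0,40],[0,0,4,0,0,0,40],[0,0,3,0,0,0,40],[0,0,0,0,0,0,40]]'
python3 - <<'E'
from h import *
c,s=grab("wrist");cv2.imwrite("pics/w2.png",c["color"]);c,_=grab("side");cv2.imwrite("pics/s2.png",c["color"][80:300,180:520].repeat(2,0).repeat(2,1));print(s)
E
```

```text
clock: 1.1
eef_pos: [639.9, 32.0, 180.3]
eef_rot: [-3.141, 0.0, 0.725]
wrist_force: [-0.0, -0.4, -0.2]
finger_gap: 37.9
clock: 1.9
eef_pos: [637.7, 32.0, 66.2]
eef_rot: [-3.14, 0.007, 0.171]
wrist_force: [0.5, -0.9, -0.1]
finger_gap: 37.8
{'clock': 1.9, 'joints': array([-7.22979282e-03,  6.05461593e-01,  1.35609763e+00, -2.80500258e-05,
        1.18743920e+00,  1.39280770e+00]), 'qd': array([ 0.00053017, -0.0638288 , -0.07886481, -0.00012912,  0.06860138,
       -0.00027558]), 'effort': array([ 1.05014743e-02, -6.79179883e+01, -3.30346835e+01,  2.84311746e-02,
       -1.20024070e+00,  1.60832100e-03]), 'eef_pos': array([637.67747633,  31.98291195,  66.20015471]), 'eef_rot': array([-3.14030696,  0.00729336,  0.17077411]), 'wrist_force': array([ 0.49577093, -0.92904137, -0.12295314]), 'moment': array([ 0.06763945,  0.13145237, -0.00352869]), 'finger_gap': 37.819077302859036}
```

View pics/w2.png

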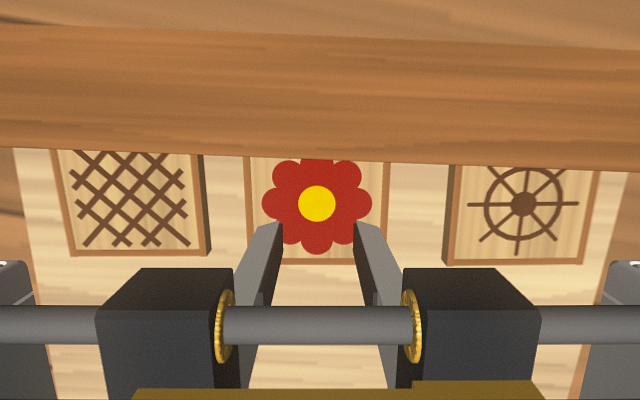

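View pics/s2.png

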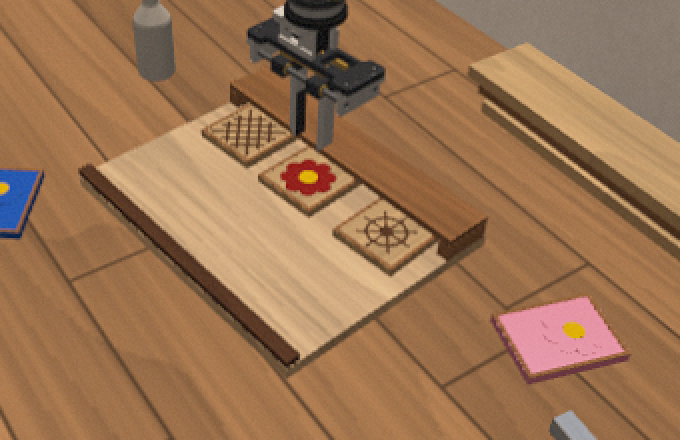

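The fingers straddle the flower's yellow centre (wrist 317,204), well clear of the shelf front edge (row ~160) and the neighbouring panels. I'll descend in small steps.

```bash
python3 -m jog '[[0,0,1.5,0,0,0,40],[0,0,1.2,0,0,0,40],[0,0,0,0,0,0,40],[0,0,0,0,0,0,40]]'; python3 -m jog '[[0,0,0.2,0,0,0,40],[0,0,0.2,0,0,0,40],[0,0,0,0,0,0,40]]'
```

```text
clock: 2.4
eef_pos: [640.0, 32.0, 43.6]
eef_rot: [-3.142, 0.0, 0.171]
wrist_force: [-0.8, -0.3, 0.4]
finger_gap: 37.5
clock: 2.7
eef_pos: [639.9, 32.0, 39.5]
eef_rot: [-3.142, 0.0, 0.171]
wrist_force: [0.2, -0.1, 0.4]
finger_gap: 37.5
```

```bash
python3 -m jog '[[0,0,0.3,0,0,0,40],[0,0,0.3,0,0,0,40],[0,0,0.2,0,0,0,40],[0,0,0,0,0,0,40]]'; python3 -m jog '[[0,0,0.1,0,0,0,40],[0,0,0,0,0,0,40]]'; python3 -m jog '[[0,0,0.1,0,0,0,40],[0,0,0,0,0,0,40]]'
```

```text
clock: 3.1
eef_pos: [639.8, 32.0, 31.1]
eef_rot: [-3.142, 0.001, 0.171]
wrist_force: [-0.1, -0.4, -0.1]
finger_gap: 37.5
clock: 3.3
eef_pos: [640.0, 32.0, 30.5]
eef_rot: [-3.142, 0.0, 0.171]
wrist_force: [0.2, -0.0, 0.3]
finger_gap: 37.5
clock: 3.5
eef_pos: [640.0, 32.0, 29.5]
eef_rot: [3.142, 0.0, 0.171]
wrist_force: [-0.9, 0.3, -0.5]
finger_gap: 37.6
```

```bash
python3 -m jog '[[0,0,0.05,0,0,0,40],[0,0,0,0,0,0,40]]'; python3 -m jog '[[0,0,0.05,0,0,0,40],[0,0,0,0,0,0,40]]'; python3 -m jog '[[0,0,0.05,0,0,0,40],[0,0,0,0,0,0,40]]'
```

```text
clock: 3.7
eef_pos: [640.0, 32.0, 29.0]
eef_rot: [-3.142, 0.0, 0.171]
wrist_force: [0.1, -0.5, 0.0]
finger_gap: 37.4
clock: 3.9
eef_pos: [640.0, 32.0, 28.5]
eef_rot: [-3.142, 0.0, 0.171]
wrist_force: [0.1, 0.2, 0.6]
finger_gap: 37.9
clock: 4.1
eef_pos: [639.9, 32.0, 28.0]
eef_rot: [-3.142, 0.0, 0.171]
wrist_force: [1.2, 0.3, 0.5]
finger_gap: 37.9
```

```bash
python3 -m jog '[[0,0,0.1,0,0,0,40],[0,0,0,0,0,0,40]]'; python3 -m jog '[[0,0,0.1,0,0,0,40],[0,0,0,0,0,0,40]]'
python3 - <<'E'
from h import *
c,_=grab("side");cv2.imwrite("pics/s3.png",cv2.resize(c["color"][110:230,260:420],None,fx=5,fy=5))
E
```

```text
clock: 4.3
eef_pos: [639.9, 32.0, 26.9]
eef_rot: [-3.142, 0.0, 0.171]
wrist_force: [-0.3, 0.3, 0.1]
finger_gap: 37.7
clock: 4.5
eef_pos: [639.9, 32.0, 25.9]
eef_rot: [-3.142, 0.0, 0.171]
wrist_force: [0.4, 0.4, -0.9]
finger_gap: 37.6
```

View pics/s3.png

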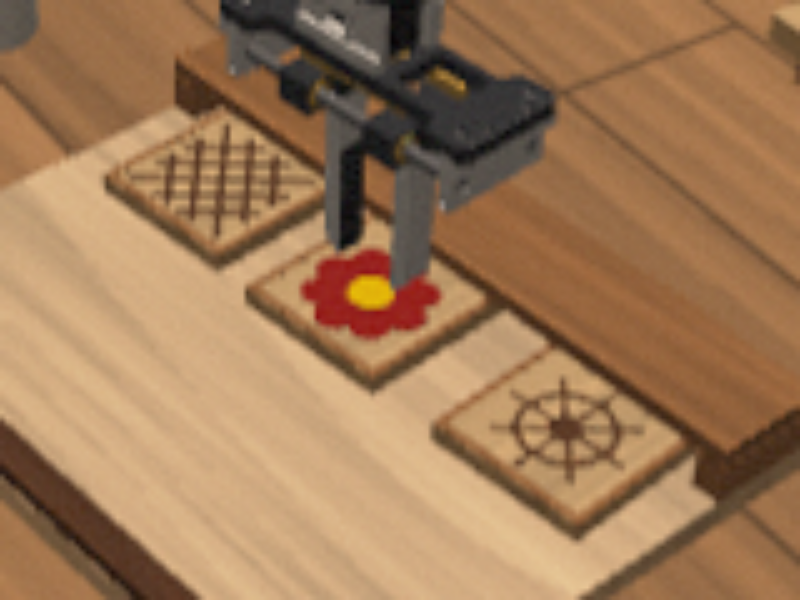

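The tips at crop (345,248) and (405,285) still look slightly above the panel top, with the yellow centre at (370,290). That agrees with the lack of contact force. I'll triangulate the height before going lower.

```bash
python3 - <<'E'
from h import *
cs,s=grab("side");cn,_=grab("scene");cw,_=grab("wrist")
cv2.imwrite("pics/n3.png",cv2.resize(cn["color"][150:310,200:440],None,fx=3,fy=3));cv2.imwrite("pics/w3.png",cw["color"])
p=lambda a:np.array(a)/5+[260,110]
for z in(20,26,30,35,40):print(z,cast(cs,p([[345,248],[405,285]]),z).mean(0).round(1))
for n,c,b in(("side",cs,(310,150,360,190)),("wrist",cw,(250,100,380,260)),("scene",cn,(300,220,345,255))):
    y=blob(c,(20,180,130),(35,255,255),b);print(n,y,[cast(c,[y[0]],z)[0,:2].round(1) for z in(20,25,30,35)])
E
```

```text
20 [658.9  58.   20. ]
26 [654.6  52.1  26. ]
30 [651.8  48.1  30. ]
35 [648.3  43.2  35. ]
40 [644.8  38.3  40. ]
side (array([333.80434783, 168.        ]), array([330, 165,   9,   7,  46], dtype=int32)) [array([644.8,  42.8]), array([641.3,  38. ]), array([637.9,  33.1]), array([634.5,  28.3])]
wrist (array([315.25633803, 226.84647887]), array([ 294,  207,   44,   41, 1420], dtype=int32)) [array([636.,  32.]), array([637.8,  32.2]), array([639.6,  32.5]), array([641.4,  32.8])]
scene (array([322.20454545, 240.47727273]), array([318, 238,   9,   6,  44], dtype=int32)) [array([624.7,  27.4]), array([629.7,  29.7]), array([634.7,  32. ]), array([639.7,  34.3])]
```

View pics/n3.png

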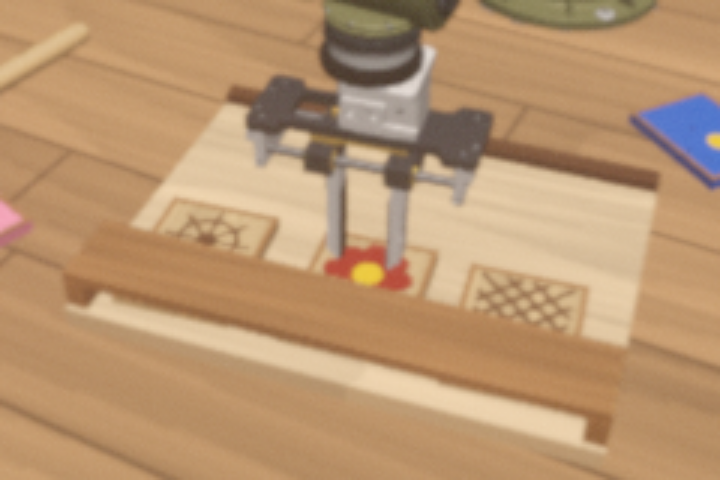

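View pics/w3.png

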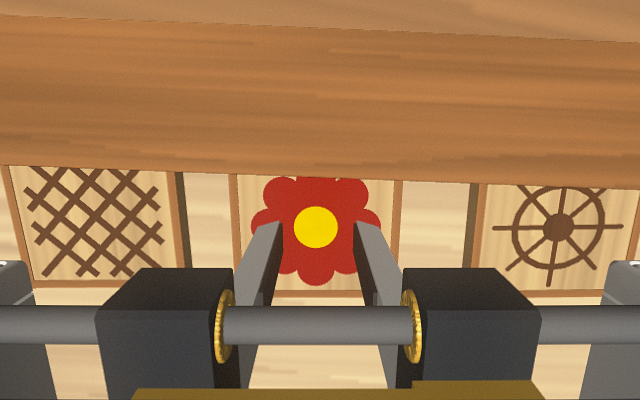

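The panel top triangulates to z≈30–32. With the TCP at 26, the part-open tips sit near z≈40–44, so the opened fingers seem to sit well behind the shut-tip point. I'll keep descending with force checks.

```bash
python3 -m jog '[[0,0,0.2,0,0,0,40],[0,0,0.2,0,0,0,40],[0,0,0,0,0,0,40]]'; python3 -m jog '[[0,0,0.2,0,0,0,40],[0,0,0,0,0,0,40]]'; python3 -m jog '[[0,0,0.1,0,0,0,40],[0,0,0,0,0,0,40]]';python3 -m jog '[[0,0,0.1,0,0,0,40],[0,0,0,0,0,0,40]]'
```

```text
clock: 5.0
eef_pos: [639.8, 32.0, 21.6]
eef_rot: [-3.142, 0.001, 0.171]
wrist_force: [0.3, -0.4, -0.2]
finger_gap: 37.5
clock: 5.2
eef_pos: [639.9, 32.0, 19.7]
eef_rot: [-3.142, 0.0, 0.171]
wrist_force: [0.6, -0.5, 0.5]
finger_gap: 37.6
clock: 5.4
eef_pos: [639.9, 32.0, 18.9]
eef_rot: [-3.142, 0.0, 0.171]
wrist_force: [-0.9, -0.3, 0.2]
finger_gap: 37.4
clock: 5.6
eef_pos: [639.9, 32.0, 17.9]
eef_rot: [-3.142, 0.0, 0.171]
wrist_force: [0.6, -1.2, -0.1]
finger_gap: 37.5
```

```bash
python3 -m jog '[[0,0,0.1,0,0,0,40],[0,0,0,0,0,0,40]]'; python3 -m jog '[[0,0,0.1,0,0,0,40],[0,0,0,0,0,0,40]]'; python3 - <<'E'
from h import *
c,_=grab("side");cv2.imwrite("pics/s4.png",cv2.resize(c["color"][110:230,260:420],None,fx=5,fy=5))
E
```

```text
clock: 5.8
eef_pos: [639.9, 32.0, 16.9]
eef_rot: [-3.142, 0.0, 0.171]
wrist_force: [-0.5, -0.1, 0.3]
finger_gap: 37.5
clock: 6.0
eef_pos: [639.9, 32.0, 15.9]
eef_rot: [-3.142, 0.0, 0.171]
wrist_force: [-0.0, -0.2, 0.1]
finger_gap: 37.3
```

View pics/s4.png

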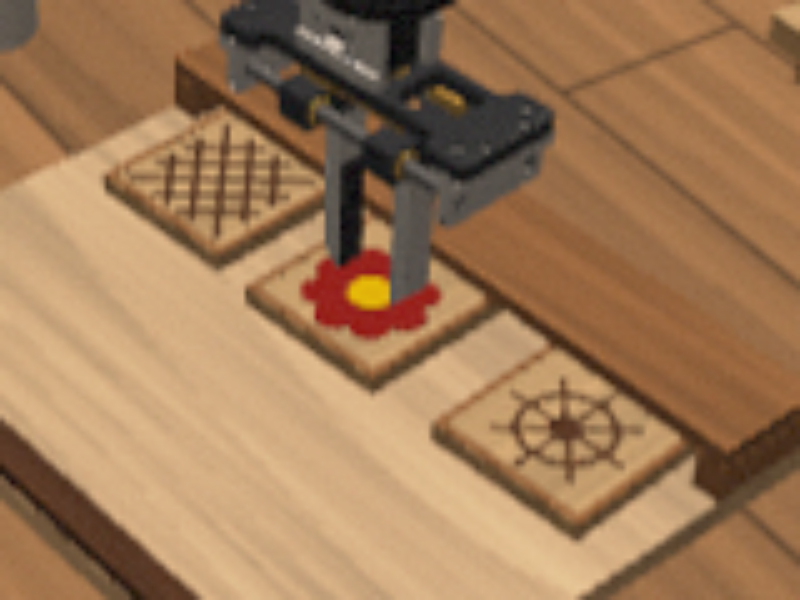

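The tips at (345,265) and (405,302) are now very close to the panel surface, so I'll take half-millimetre steps.

```bash
for i in 1; do python3 -m jog '[[0,0,0.05,0,0,0,40],[0,0,0,0,0,0,40]]'; python3 -m jog '[[0,0,0.05,0,0,0,40],[0,0,0,0,0,0,40]]'; python3 -m jog '[[0,0,0.05,0,0,0,40],[0,0,0,0,0,0,40]]'; done
```

```text
clock: 6.25
eef_pos: [640.0, 32.0, 15.5]
eef_rot: [3.142, 0.0, 0.171]
wrist_force: [0.4, 0.2, 0.4]
finger_gap: 38.0
clock: 6.45
eef_pos: [640.0, 32.0, 15.0]
eef_rot: [-3.142, 0.0, 0.171]
wrist_force: [-0.3, -0.1, 0.2]
finger_gap: 37.8
clock: 6.65
eef_pos: [640.0, 32.0, 14.5]
eef_rot: [3.142, 0.0, 0.171]
wrist_force: [0.5, 0.4, 0.5]
finger_gap: 38.0
```

```bash
python3 -m jog '[[0,0,0.05,0,0,0,40],[0,0,0,0,0,0,40]]'; python3 -m jog '[[0,0,0.05,0,0,0,40],[0,0,0,0,0,0,40]]'; python3 -m jog '[[0,0,0.05,0,0,0,40],[0,0,0,0,0,0,40]]'; python3 -m jog '[[0,0,0.05,0,0,0,40],[0,0,0,0,0,0,40]]'
```

```text
clock: 6.85
eef_pos: [640.0, 32.0, 14.0]
eef_rot: [3.142, 0.0, 0.171]
wrist_force: [0.5, -0.3, -1.0]
finger_gap: 37.6
clock: 7.05
eef_pos: [640.0, 32.0, 13.5]
eef_rot: [-3.142, 0.0, 0.171]
wrist_force: [-0.6, -0.5, 0.7]
finger_gap: 37.5
clock: 7.25
eef_pos: [639.9, 32.0, 12.9]
eef_rot: [3.142, 0.0, 0.171]
wrist_force: [0.4, 0.8, -0.1]
finger_gap: 37.2
clock: 7.45
eef_pos: [640.0, 32.0, 12.5]
eef_rot: [-3.142, 0.0, 0.171]
wrist_force: [-0.4, -0.8, -0.0]
finger_gap: 37.6
```

```bash
python3 -m jog '[[0,0,0.05,0,0,0,40],[0,0,0,0,0,0,40]]'; python3 -m jog '[[0,0,0.05,0,0,0,40],[0,0,0,0,0,0,40]]'; python3 - <<'E'
from h import *
c,_=grab("side");cv2.imwrite("pics/s5.png",cv2.resize(c["color"][140:200,290:370],None,fx=10,fy=10,interpolation=cv2.INTER_CUBIC))
c,_=grab("scene");cv2.imwrite("pics/n5.png",cv2.resize(c["color"][200:260,285:365],None,fx=10,fy=10,interpolation=cv2.INTER_CUBIC))
E
```

```text
clock: 7.65
eef_pos: [640.0, 32.0, 12.0]
eef_rot: [-3.142, 0.0, 0.171]
wrist_force: [1.9, -0.6, 0.1]
finger_gap: 37.8
clock: 7.85
eef_pos: [640.0, 32.0, 11.5]
eef_rot: [-3.142, 0.0, 0.171]
wrist_force: [0.6, -0.3, -0.2]
finger_gap: 37.7
```

View pics/s5.png

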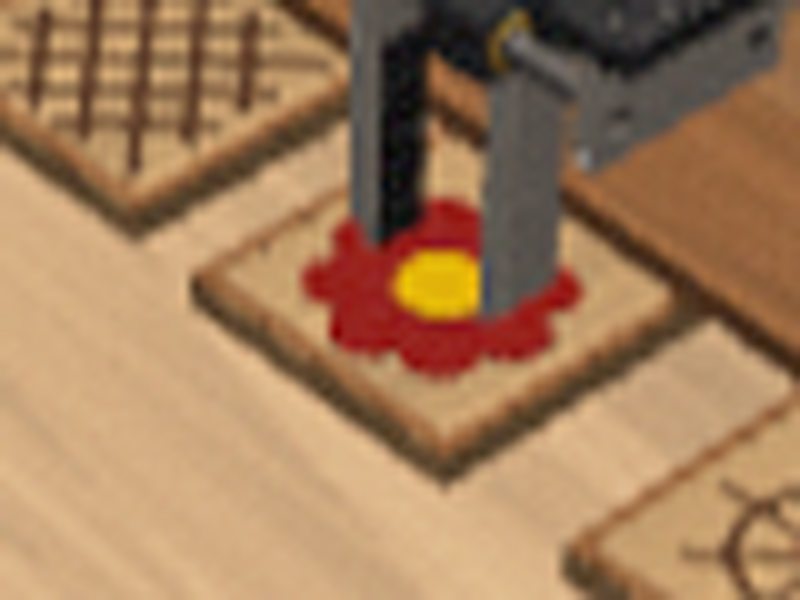

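View pics/n5.png

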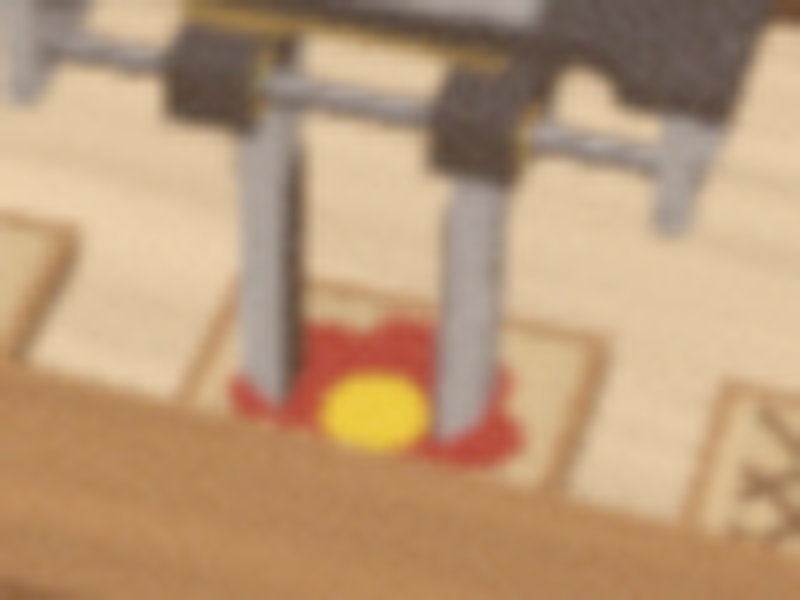

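In both views the tip midpoint (side crop 435,280; scene crop 362,417) now coincides with the yellow centre, so contact is imminent.

```bash
python3 -m jog '[[0,0,0.05,0,0,0,40],[0,0,0,0,0,0,40]]'; python3 -m jog '[[0,0,0.05,0,0,0,40],[0,0,0,0,0,0,40]]'; python3 -m jog '[[0,0,0.05,0,0,0,40],[0,0,0,0,0,0,40]]'
```

```text
clock: 8.15
eef_pos: [640.0, 32.0, 11.0]
eef_rot: [-3.142, 0.0, 0.171]
wrist_force: [0.6, -0.4, -0.4]
finger_gap: 37.6
clock: 8.35
eef_pos: [640.0, 32.0, 10.5]
eef_rot: [3.142, 0.0, 0.171]
wrist_force: [-0.6, 0.4, 0.3]
finger_gap: 37.6
clock: 8.55
eef_pos: [639.9, 32.0, 10.0]
eef_rot: [-3.142, 0.0, 0.171]
wrist_force: [0.4, 0.3, 0.6]
finger_gap: 37.6
```

```bash
python3 -m jog '[[0,0,0.05,0,0,0,40],[0,0,0,0,0,0,40]]'; python3 -m jog '[[0,0,0.05,0,0,0,40],[0,0,0,0,0,0,40]]'; python3 -m jog '[[0,0,0.05,0,0,0,40],[0,0,0,0,0,0,40]]'
```

```text
clock: 8.75
eef_pos: [639.9, 32.0, 9.5]
eef_rot: [-3.142, 0.0, 0.171]
wrist_force: [0.3, 0.4, 0.3]
finger_gap: 37.7
clock: 8.95
eef_pos: [639.9, 32.0, 9.0]
eef_rot: [-3.142, 0.0, 0.171]
wrist_force: [-0.5, -0.2, 0.3]
finger_gap: 37.8
clock: 9.15
eef_pos: [639.9, 32.0, 8.5]
eef_rot: [-3.142, 0.0, 0.171]
wrist_force: [0.2, 0.7, -0.2]
finger_gap: 37.5
```

```bash
python3 -m jog '[[0,0,0.05,0,0,0,40],[0,0,0,0,0,0,40]]'; python3 -m jog '[[0,0,0.05,0,0,0,40],[0,0,0,0,0,0,40]]'; python3 - <<'E'
from h import *
a=[]
for n,(x,y) in (("side",(290,140)),("scene",(285,200))):
    c,_=grab(n);a.append(cv2.resize(c["color"][y:y+60,x:x+50],None,fx=8,fy=8,interpolation=cv2.INTER_CUBIC))
cv2.imwrite("pics/b6.png",np.hstack(a))
E
```

```text
clock: 9.35
eef_pos: [640.0, 32.0, 8.0]
eef_rot: [3.142, -0.0, 0.171]
wrist_force: [0.8, -0.0, -0.4]
finger_gap: 37.6
clock: 9.55
eef_pos: [640.0, 32.0, 7.5]
eef_rot: [3.142, 0.0, 0.171]
wrist_force: [-0.6, -0.2, -0.1]
finger_gap: 37.9
```

View pics/b6.png

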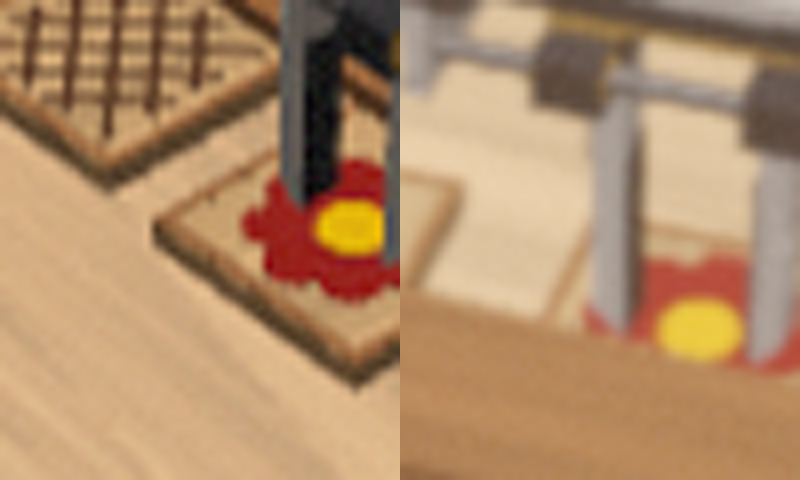

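```bash
python3 -m jog '[[0,0,0.05,0,0,0,40],[0,0,0,0,0,0,40]]'; python3 -m jog '[[0,0,0.05,0,0,0,40],[0,0,0,0,0,0,40]]';python3 -m jog '[[0,0,0.05,0,0,0,40],[0,0,0,0,0,0,40]]'; python3 -m jog '[[0,0,0.05,0,0,0,40],[0,0,0,0,0,0,40]]'
```

```text
clock: 9.85
eef_pos: [640.0, 32.0, 7.0]
eef_rot: [-3.142, 0.0, 0.171]
wrist_force: [-0.1, -0.4, -0.8]
finger_gap: 37.7
clock: 10.05
eef_pos: [640.0, 32.0, 6.5]
eef_rot: [-3.142, 0.0, 0.171]
wrist_force: [-1.0, -0.7, 0.2]
finger_gap: 37.5
clock: 10.25
eef_pos: [639.9, 32.0, 5.9]
eef_rot: [-3.142, 0.0, 0.171]
wrist_force: [0.7, 0.1, 0.1]
finger_gap: 37.8
clock: 10.45
eef_pos: [640.0, 32.0, 5.5]
eef_rot: [3.142, -0.0, 0.171]
wrist_force: [-0.6, -1.2, -0.2]
finger_gap: 37.7
```

The wrist camera's tip spacing (73 px for 37.6 mm) puts the tips about 25–30 mm behind the TCP, so I expect contact at TCP z≈0–5. Continuing.

```bash
python3 -m jog '[[0,0,0.05,0,0,0,40],[0,0,0,0,0,0,40]]'; python3 -m jog '[[0,0,0.05,0,0,0,40],[0,0,0,0,0,0,40]]';python3 -m jog '[[0,0,0.05,0,0,0,40],[0,0,0,0,0,0,40]]'; python3 -m jog '[[0,0,0.05,0,0,0,40],[0,0,0,0,0,0,40]]'
```

```text
clock: 10.65
eef_pos: [640.2, 32.0, 5.4]
eef_rot: [3.141, -0.001, 0.171]
wrist_force: [-1.4, 0.4, 3.3]
finger_gap: 37.5
clock: 10.85
eef_pos: [640.5, 32.0, 5.4]
eef_rot: [3.141, -0.001, 0.171]
wrist_force: [-0.8, 0.3, 7.7]
finger_gap: 37.5
clock: 11.05
eef_pos: [640.8, 32.0, 5.4]
eef_rot: [3.141, -0.002, 0.171]
wrist_force: [-1.7, 0.2, 11.0]
finger_gap: 37.6
clock: 11.25
eef_pos: [641.0, 32.0, 5.3]
eef_rot: [3.141, -0.003, 0.171]
wrist_force: [-1.9, 0.3, 14.4]
finger_gap: 37.7
```

Contact at TCP z≈5.4, now pressing with 14 N. I'll square up by 0.047 rad and start drawing gently.

```bash
python3 -m jog '[[0,0,0,0,0,0.02,40],[0,0,0,0,0,0.025,40],[-0.3,0,0,0,0,0,40],[-0.6,0,0,0,0,0,40],[-0.6,0,0,0,0,0,40],[-0.5,0,0,0,0,0,40],[0,0,0,0,0,0,40]]'; python3 - <<'E'
from h import *
c,s=grab("wrist");cv2.imwrite("pics/w7.png",c["color"]);c,_=grab("side");cv2.imwrite("pics/s7.png",c["color"][80:300,180:520].repeat(2,0).repeat(2,1))
E
```

```text
clock: 11.95
eef_pos: [621.0, 29.4, 5.3]
eef_rot: [3.141, -0.003, 0.126]
wrist_force: [-2.1, -0.2, 14.3]
finger_gap: 37.7
```

View pics/s7.png

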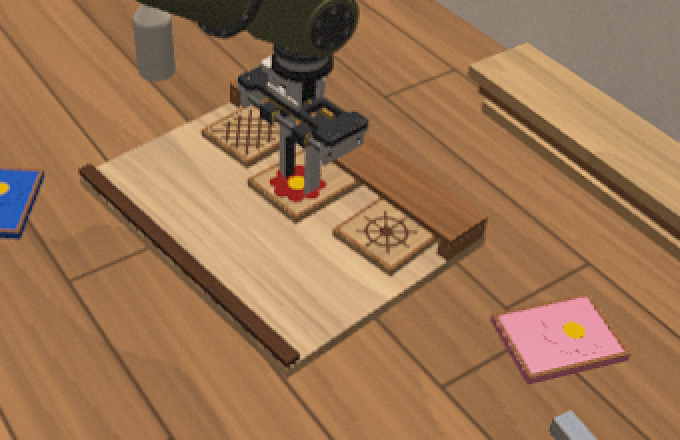

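The panel follows the fingers (the flower moved from (308,177) to (297,183) in the crop), and the neighbours have not moved. I'll draw another 130 mm or so.

```bash
python3 -m jog '[[-0.6,0,0,0,0,0,40],[-1,0,0,0,0,0,40],[-1,0,0,0,0,0,40],[-1,0,0,0,0,0,40],[-1,0,0,0,0,0,40],[-1,0,0,0,0,0,40],[-0.8,0,0,0,0,0,40],[0,0,0,0,0,0,40]]'; python3 -m jog '[[-0.6,0,0,0,0,0,40],[-1,0,0,0,0,0,40],[-1,0,0,0,0,0,40],[-1,0,0,0,0,0,40],[-1,0,0,0,0,0,40],[-1,0,0,0,0,0,40],[-0.8,0,0,0,0,0,40],[0,0,0,0,0,0,40]]'; python3 - <<'E'
from h import *
c,s=grab("side");cv2.imwrite("pics/s8.png",cv2.resize(c["color"][110:270,200:430],None,fx=3.4,fy=3.4,interpolation=cv2.INTER_CUBIC))
E
```

```text
clock: 12.85
eef_pos: [557.4, 21.3, 5.3]
eef_rot: [3.141, -0.003, 0.126]
wrist_force: [-3.4, -0.4, 15.4]
finger_gap: 37.5
clock: 13.65
eef_pos: [494.1, 13.3, 5.3]
eef_rot: [3.141, -0.004, 0.126]
wrist_force: [-3.3, -0.4, 18.3]
finger_gap: 37.8
```

View pics/s8.png

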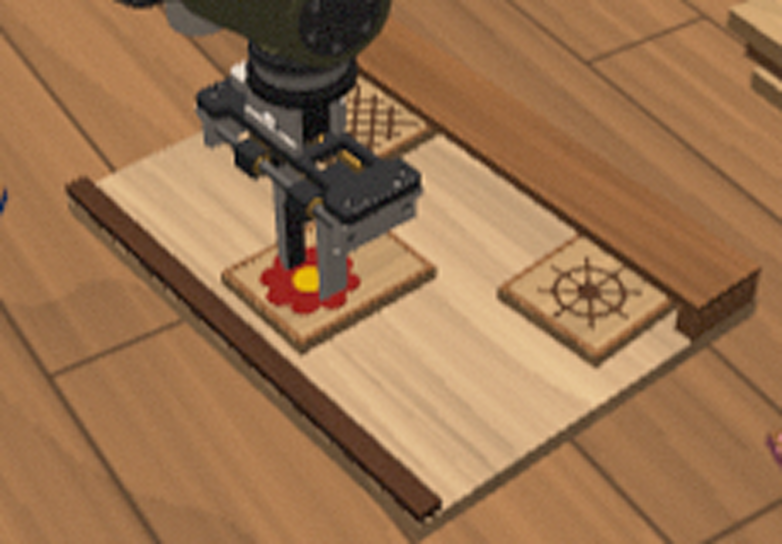

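The panel is square and about 15 mm short of the strip. I'll creep in until the wrist force shows the stop.

```bash
python3 -m jog '[[-0.4,0,0,0,0,0,40],[-0.4,0,0,0,0,0,40],[-0.2,0,0,0,0,0,40],[0,0,0,0,0,0,40]]'; python3 -m jog '[[-0.2,0,0,0,0,0,40],[0,0,0,0,0,0,40]]'; python3 -m jog '[[-0.2,0,0,0,0,0,40],[0,0,0,0,0,0,40]]'; python3 -m jog '[[-0.1,0,0,0,0,0,40],[0,0,0,0,0,0,40]]'
```

```text
clock: 14.1
eef_pos: [485.0, 12.1, 5.3]
eef_rot: [3.141, -0.005, 0.126]
wrist_force: [-0.3, -0.4, 16.6]
finger_gap: 37.7
clock: 14.3
eef_pos: [483.2, 11.8, 5.3]
eef_rot: [3.141, -0.005, 0.126]
wrist_force: [1.8, -0.3, 16.4]
finger_gap: 37.7
clock: 14.5
eef_pos: [481.2, 11.6, 5.3]
eef_rot: [3.141, -0.005, 0.126]
wrist_force: [1.9, 0.3, 15.6]
finger_gap: 37.4
clock: 14.7
eef_pos: [480.3, 11.5, 5.3]
eef_rot: [3.141, -0.005, 0.126]
wrist_force: [1.1, 0.7, 15.9]
finger_gap: 37.3
```

```bash
python3 -m jog '[[-0.1,0,0,0,0,0,40],[0,0,0,0,0,0,40]]'; python3 -m jog '[[-0.1,0,0,0,0,0,40],[0,0,0,0,0,0,40]]'; python3 -m jog '[[-0.1,0,0,0,0,0,40],[0,0,0,0,0,0,40]]'; python3 - <<'E'
from h import *
c,s=grab("side");cv2.imwrite("pics/s9.png",cv2.resize(c["color"][160:240,220:340],None,fx=6,fy=6,interpolation=cv2.INTER_CUBIC))
E
```

```text
clock: 14.9
eef_pos: [479.4, 11.3, 5.3]
eef_rot: [3.141, -0.005, 0.126]
wrist_force: [2.8, 0.7, 16.5]
finger_gap: 37.5
clock: 15.1
eef_pos: [478.5, 11.2, 5.3]
eef_rot: [3.141, -0.005, 0.126]
wrist_force: [3.0, -0.2, 15.7]
finger_gap: 37.4
clock: 15.3
eef_pos: [477.7, 11.1, 5.3]
eef_rot: [3.141, -0.006, 0.126]
wrist_force: [4.2, 0.2, 13.3]
finger_gap: 37.5
```

View pics/s9.png

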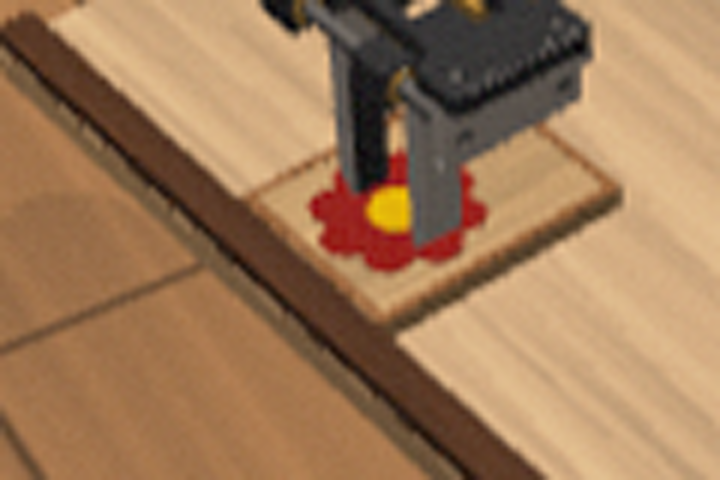

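The near edge is at the strip along its whole width, with at most 1–2 mm left at the far corner. Two more millimetres to seat it.

```bash
python3 -m jog '[[-0.1,0,0,0,0,0,40],[0,0,0,0,0,0,40]]'; python3 -m jog '[[-0.1,0,0,0,0,0,40],[0,0,0,0,0,0,40]]'; python3 -m jog '[[0,0,-0.2,0,0,0,40],[0,0,-0.3,0,0,0,40],[0,0,-0.5,0,0,0,40],[0,0,-3,0,0,0,40],[0,0,-5,0,0,0,40],[0,0,-5,0,0,0,40],[0,0,-2,0,0,0,40],[0,0,0,0,0,0,40]]'; python3 - <<'E'
from h import *
c,s=grab("side");cv2.imwrite("pics/s10.png",cv2.resize(c["color"][110:270,200:430],None,fx=3.4,fy=3.4,interpolation=cv2.INTER_CUBIC))
c,s=grab("wrist");cv2.imwrite("pics/w10.png",c["color"]);print(s["eef_pos"],s["eef_rot"])
E
```

```text
clock: 15.55
eef_pos: [476.8, 11.0, 5.3]
eef_rot: [3.141, -0.006, 0.126]
wrist_force: [4.8, 0.5, 14.3]
finger_gap: 37.3
clock: 15.75
eef_pos: [475.8, 10.9, 5.3]
eef_rot: [3.141, -0.006, 0.126]
wrist_force: [4.4, 0.9, 14.2]
finger_gap: 38.1
clock: 16.55
eef_pos: [474.5, 10.9, 166.7]
eef_rot: [3.141, -0.005, 0.126]
wrist_force: [0.2, -0.3, -1.2]
finger_gap: 37.7
[473.55687847  10.92586739 164.37723186] [ 3.14123551e+00 -1.94082163e-03  1.25801141e-01]
```

View pics/s10.png

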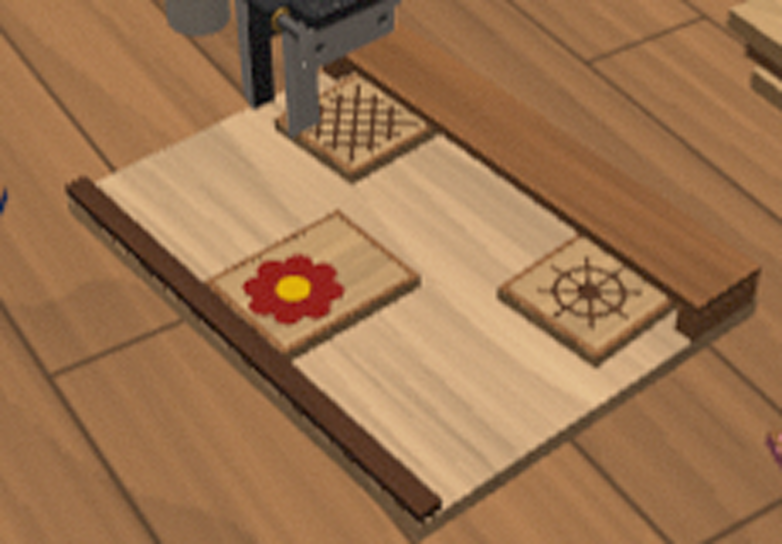

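View pics/w10.png

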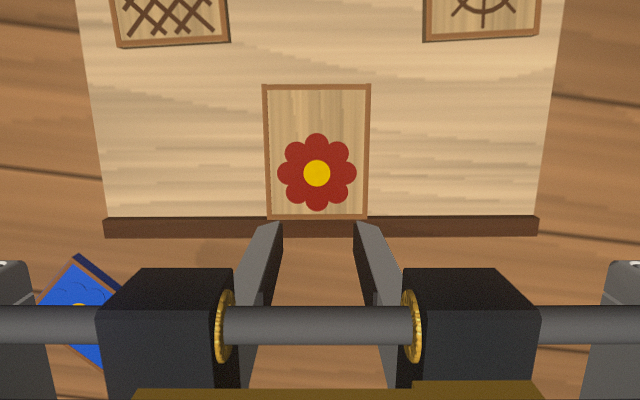

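The panel lies flat and square against the strip (wrist view: near corners (268,218) and (366,218), far corners (262,85) and (370,85)). One numeric check, including the neighbours.

```bash
python3 - <<'E'
from h import *
c,s=grab("wrist")
p=cast(c,[[268,218],[366,218],[262,85],[370,85]],30);o=np.array([411.6,160.8]);t=.128
x=np.array([np.cos(t),np.sin(t)])
print("along",((p[:,:2]-o)@x).round(1)); st=cast(c,[[105,217],[538,215]],30);print("strip top far line",((st[:,:2]-o)@x).round(1))
a=p[2:].mean(0)-p[:2].mean(0);print("len",np.linalg.norm(a),"yaw",np.arctan2(a[1],a[0]))
print("lattice/wheel near inner corners now",cast(c,[[229,41],[425,41]],30).round(1)," before (587.7,103.9),(609.2,-66.0)")
print(np.abs(monitor.read_state()["qd"]).max(),monitor.read_state()["clock"])
a=cv2.imread("pics/side0.png");b=grab("side")[0]["color"]
d=cv2.absdiff(a,b).max(2);print("diff wheel area",d[178:215,350:398].max(),"lattice",d[140:160,300:325].mean())
E
```

```text
along [  0.5   0.3 127.3 127.1]
strip top far line [1.9 2.8]
len 126.83571872462853 yaw 0.13242762631501523
lattice/wheel near inner corners now [[585.1 102.8  30. ]
 [606.8 -68.5  30. ]]  before (587.7,103.9),(609.2,-66.0)
0.014128666409824828 16.7
diff wheel area 71 lattice 3.508
```

```bash
python3 -c "
from cell import order
print(order.sign_off())"
```

```text
the job is handed in; nothing more can be done
None
```

I pressed on the red-flower panel with about 14 N while it was still under the shelf. I then squared it by about 0.045 rad, drew it flat to the stop strip, lifted clear and handed the job in at about 17 s.

**Last checks**
- **Flower panel:** its near edge measures 0–1 mm from the strip, its yaw is 0.132 against the board's 0.128, and it looks flat.
- **Neighbours:** the near corners of the lattice and wheel panels read 3–3.5 mm from their first measurement. That is within the 15 mm limit and close to the calibration error.
- **Robot:** the gripper is more than 100 mm above the panel, with no contact force.

**Checks that disagreed**
- **Finger height:** contact came at TCP z≈5 mm rather than the expected 30 mm, because the part-open fingertips sit about 25 mm behind the stated TCP. I descended in small steps, checking the force at each.
- **Panel length:** it measured 127 mm instead of 130 mm, which I put down to pixel error.
- **Image comparison:** the side picture differed from the first by up to 71 grey levels at one or more pixels around the wheel panel. I did not trace the cause, but the panel shows no visible movement.

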